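Loosen the knurled ring two turns and swing the clamp off the board

TASK

Free the green circuit board from its clamp without picking anything up or pinching anything: with a fingertip, roll the brass knurled ring anticlockwise (seen from above) by two full turns, then push the red pin with a finger to swing the blue clamp arm anticlockwise off the board until no part of it is over the board. Leave the ring at two turns, keep the arm where it is until the ring is loose, use a light touch, and leave the board and the things lying around where they are.

Things in the scene. Friction and masses are not known exactly. Their poses are not given: they have to be found in the camera images.
- fixture: Fixed clamping fixture: grey base plate 146 x 112 x 10 mm (from x = -48 to +98 mm, y = -56 to +56 mm in its frame). Origin on the bench under the upright axis on which both ring and arm turn; its x axis points from that axis to the board. A fixed stud of 16 mm diameter stands on the axis up to z = 84 mm.
- lock_ring (a joint): Angle of the brass ring in rad: 0 tight (start), grows anticlockwise from above, which loosens it; two full turns are 12.57. Stops only at 0 and 25.1. Turning it takes about 0.06 N m (2 N at the rim); it stays where it is left.
- ring_top (a point): Centre of the ring's top face, on the axis; z = 70 mm at the start, climbs 2 mm a turn, frame turns with the ring. Ring 24 mm tall, core radius 30 mm; ten round upright ribs 8 mm wide, 36 degrees apart, stand out to radius 35 mm (4 to 20 mm above its underside). White stripe on top points to the board at the start. All else within 80 mm of the axis is below z = 43 mm (but the stud).
- clamp_arm (a joint): Angle of the blue clamp arm in rad: 0 points along the fixture's x axis over the board, grows anticlockwise from above; starts between -0.12 and 0.12, stops at -0.3 and 1.3. No part is over the board beyond 1.0. Friction 0.12 N m (1.4 N at the pin); stays where it is left. It must not pass 0.4 before the ring is loose.
- pin_top (a point): Top of the red upright pin near the end of the arm, 88 mm from the axis, z = 68 mm; pin diameter 10 mm, standing on the arm, whose top is at z = 42 mm. The arm is 18 mm wide and 8 mm thick, runs from the axis to 95 mm, and has a black foot underneath at 67 mm that ends 1.5 mm above the board.
- green_board: Loose green circuit board 36 x 110 x 20 mm lying on the fixture's standoffs, its long side across the arm; origin under its middle, 78 mm from the axis, its top parts at most at z = 30 mm. Not to be moved.
- flux_jar: Bystander: small white jar with green lid, 46 mm wide, 38 mm tall; origin under its centre. Not to be moved.
- torque_spanner: Bystander: small spanner with orange handle, 151 x 28 x 15 mm; origin under its middle, long axis y. Not to be moved.
- load_50: Bystander: small brass and steel coaxial plug, 24 x 13 x 13 mm, lying; origin under its middle. Not to be moved.

How it is judged (in metres and radians):
On the way, in this order (a step that is already met when the one before it is completed fails the run):
1. the ring is loosened by two turns (value of joint lock_ring above 11.3 rad and value of joint clamp_arm below 0.4 rad), for 0.2 s.
2. the clamp arm is swung off the board (value of joint clamp_arm above 1 rad), for 0.2 s.
At the end, for the whole second after the job is handed in: The ring stands at two turns (11.3 to 13.85 rad, i.e. two turns give or take a fifth), the arm is turned beyond 1.0 rad so that nothing of it is over the board, both at rest; the board lies within 10 mm and the bystanders within 15 mm of where they were (value of joint lock_ring between 11.3 and 13.85 rad and value of joint clamp_arm above 1 rad and velocity of joint clamp_arm between -0.05 and 0.05 rad/s and velocity of joint lock_ring between -0.05 and 0.05 rad/s and distance of green_board from where it was at the start of the episode below 0.01 m and linear speed of green_board below 0.02 m/s and distance of each of flux_jar, torque_spanner, load_50 from where it was at the start of the episode below 0.015 m); the robot touches nothing.
It fails at once if the clamp arm is forced aside (past 0.4 rad) while the ring is still tight (value of joint clamp_arm above 0.4 rad and value of joint lock_ring below 11.3 rad).
It fails at once if the ring is pinched or pressed with more than 35 N (contact force between the fingers and lock_ring above 35 N).
It fails at once if the clamp arm is pinched or pressed with more than 35 N (contact force between the fingers and clamp_arm above 35 N).
It fails at once if the board is shifted or lifted by 10 mm (distance of green_board from where it was at the start of the episode above 0.01 m).
It fails at once if a bystander is moved by 15 mm (distance of any of flux_jar, torque_spanner, load_50 from where it was at the start of the episode above 0.015 m).
It also fails if it takes over 62 s, if anything falls off the work surface, if the arm or the gripper's body presses on something with over 40 N, if the wrist force passes 120 N, or if a joint passes its speed limit or range.

ROBOT

A 6-joint arm with a two-finger parallel gripper is mounted at the origin on the work surface; the furniture and walls round the work are solid. World frame = base frame: x ahead of the robot, y to its left, z up, the work surface at z = 0. Lengths are in mm, angles in rad, forces in N, time in s.
With the tool pointing down it reaches from about 300 to 875 mm from the base axis. Payload 6.4 kg.
Tool frame: the origin (TCP) lies midway between the tips of the shut fingers; the grasp point (between the pads) lies 19 mm behind it; z points along the fingers, y is the line along which they close (so a half turn about z gives the same grasp; the last joint's range is limited). The gripper opens to 88 mm and grips with 3 to 60 N. Pads are 18 mm wide; open, the fingers measure 123 mm over their backs; the gripper's body (75 mm by 187 mm) begins 45 mm behind the grasp point.
Start: joints at [-1.307, 0.181, 1.607, -0, 1.354, -0.206], TCP at [260.325, -512.711, 238.714] pointing down, gripper open.
Joint ranges: [-2.99, 2.99], [-0.89, 2.07], [0.3, 2.58], [-1.14, 4.28], [0, 2.63], [-3.12, 3.12]. Speed limits (rad/s): [2.57, 2.57, 3.01, 3.14, 3.14, 3.14].

INTERFACE

Orientations are given as a 3x3 rotation matrix whose columns are the frame's x, y, z axes.
In Python, from workcell import bot, eyes, job gives the robot as it stands (bot), with the cameras (eyes) and the job (job).
- The arm moves only by the shell command python3 jog.py FILE [OPENING] [FORCE], which reads ROWS from the file FILE. ROWS is a JSON object with one list for each field, all of the same length, 1 to 8, a row being the entries at one place: sx, sy, sz (the shift in mm), drx, dry, drz (a rotation vector in rad); each row shifts and turns the commanded pose from where the row before left it, along the tool's axes as they then stand; what a row does not reach is not made up. A row lasts 1/8 s, in which the tool goes at most 62.5 mm and 0.188 rad, less where a joint would pass 70% of its speed; a pose out of reach is approached as far as the arm can. OPENING is the opening from 0.0 (shut) to 1.0 (fully open), set as the command begins (- or left out keeps the last). The fingers move at their own pace and stop on an object; FORCE is the grip in N (left out, the last holds). Time passes only in rows, so rows that do not move let the fingers close. It prints the time, the measured TCP pose, the force, the opening and the grip force at its end. Input that does not fit is refused with a message, and nothing moves.
- bot.state(): the state, without advancing time (a new reading comes with each control period).
- eyes.get_image(name): name is "scene" or "side" or "wrist"; returns a dict with "img" (420x560x3 uint8, blue, green, red), "range_z" (420x560 float32, mm along the optical axis (not along the pixel's ray), 0 where there is no reading), "fov_y" (degrees; the focal length in pixels is half the picture's height over the tangent of half this angle, whatever the lens; pixels are square), "cx", "cy" (the principal point, pixels), "extrinsics" (4x4, takes a point from world to camera coordinates). Camera axes: x right, y up, looking along -z (the intrinsics and any distortion apply to the point x, -y, -z); pixel columns grow to the right and rows downward; lengths in mm; the calibration is good to about 2 mm. A picture is of the moment at which its call begins.
- job.sign_off(): hands the job in; it is judged then, once.
The state is a dict: "time": time; "joint_positions": joint angles; "joint_velocities": joint speeds; "joint_torque": joint torques, N m; "eef_pos": TCP position; "eef_rot": TCP orientation; "ft_force": force on the tool from outside, world axes, zero at the start; "torque": the same for the moment, N m; "opening": opening from 0.0 (shut) to 1.0 (fully open); "grasp_force": force on a finger pad.
Only numpy, scipy, OpenCV 4.12 (cv2) and the standard library are available. Lean on these libraries where they do the work, as an engineer would, in place of code of your own. Each camera call takes 0.05 s, during which the arm holds its last target. There are 200 camera calls.

## Working session

There is one attempt and no reset: what is moved stays moved. The work goes in short steps, Python scripts to look and compute and a shell command to move; the robot and the scene stay as the last step left them, time stands still between calls to the robot, and variables do not carry over. Pictures are saved under pics/ and viewed, at most 10 in all, crops included, and the job is handed in when it is done.

```bash
ls; mkdir -p pics
python3 - <<'E'
from workcell import bot, eyes, job
import cv2,numpy as np
s=bot.state();print(s['time'],s['eef_pos'],np.round(s['eef_rot'],3),s['opening'])
for n in("scene","side"):
    d=eyes.get_image(n);cv2.imwrite(f"pics/{n}0.png",d["img"]);print(n,d["fov_y"],d["cx"],d["cy"],np.round(d["extrinsics"],3).tolist(),[k for k in d])
E
```

```text
jog.py
pics
workcell.py
0.0 [ 260.18635692 -512.18621308  237.82508283] [[ 0.892  0.453 -0.   ]
 [ 0.453 -0.892  0.002]
 [ 0.    -0.002 -1.   ]] 1.0007378832529348
scene 47.21965291070998 281.49366830745396 211.4346406888719 [[0.658, -0.753, 0.017, -334.268], [0.292, 0.275, 0.916, -246.78], [-0.695, -0.598, 0.401, -490.055], [0.0, 0.0, 0.0, 1.0]] ['img', 'range_z', 'fov_y', 'cx', 'cy', 'extrinsics']
side 55.74429454449398 281.8412315914251 210.35455182298676 [[-0.122, 0.992, -0.018, -0.121], [-0.595, -0.059, 0.802, 269.198], [0.794, 0.109, 0.597, -1316.551], [0.0, 0.0, 0.0, 1.0]] ['img', 'range_z', 'fov_y', 'cx', 'cy', 'extrinsics']
```

View pics/scene0.png

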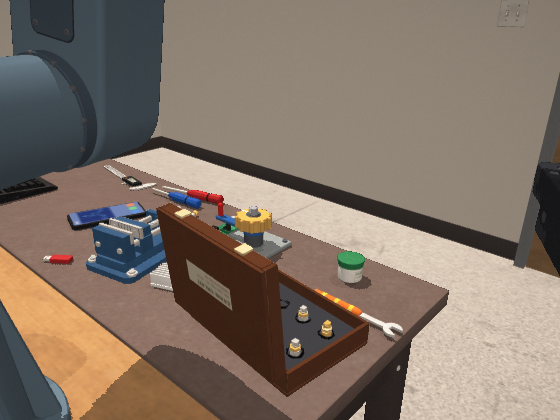

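View pics/side0.png

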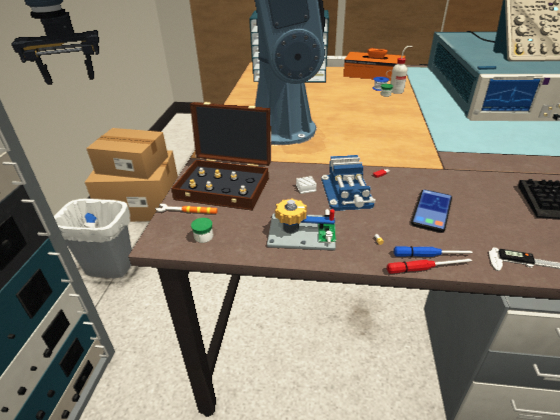

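The side view shows the fixture with the brass ring near (291,210), the red pin near (332,215) and the board below it. The scene view shows the ring near (254,217) and the pin near (221,208). I'll measure both by triangulating across the two views.

```bash
cat > h.py <<'E'
from workcell import bot, eyes, job
import cv2,numpy as np
def cam(n):
    d=eyes.get_image(n);d['f']=d['img'].shape[0]/2/np.tan(np.radians(d['fov_y'])/2);return d
def ray(d,u,v):
    E=d['extrinsics'];R=E[:3,:3]
    return -R.T@E[:3,3],R.T@np.array([(u-d['cx'])/d['f'],-(v-d['cy'])/d['f'],-1.])
def plane(d,u,v,z):
    o,r=ray(d,u,v);return o+r*(z-o[2])/r[2]
def tri(rays):
    A=0;b=0
    for o,r in rays:
        r=r/np.linalg.norm(r);P=np.eye(3)-np.outer(r,r);A=A+P;b=b+P@o
    p=np.linalg.solve(A,b);return p,[np.linalg.norm(np.cross(p-o,r/np.linalg.norm(r))) for o,r in rays]
def mask(d,lo,hi,box):
    h=cv2.inRange(cv2.cvtColor(d['img'],cv2.COLOR_BGR2HSV),lo,hi);m=np.zeros_like(h);x0,y0,x1,y1=box
    m[y0:y1,x0:x1]=h[y0:y1,x0:x1];return m
def world(d,m):
    v,u=np.nonzero(m&(255*(d['range_z']>0)).astype(np.uint8));z=d['range_z'][v,u]
    o,_=ray(d,0,0);R=d['extrinsics'][:3,:3]
    c=np.stack([(u-d['cx'])/d['f']*z,-(v-d['cy'])/d['f']*z,-z],1);return c@R+o
E
python3 - <<'E'
from h import *
bx={'scene':((225,195,285,240),(205,190,228,222)),'side':((268,192,312,228),(322,203,340,222))}
D={}
rr=[];pp=[]
for n in bx:
    d=D[n]=cam(n)
    m=mask(d,(18,120,100),(32,255,255),bx[n][0]);P=world(d,m)
    top=P[P[:,2]>np.percentile(P[:,2],90)-5]
    c,r=cv2.minEnclosingCircle(top[:,:2].astype(np.float32));print(n,'ring',len(P),np.percentile(P[:,2],[2,50,98]),c,r)
    v,u=np.nonzero(m);rr.append(ray(d,(u.min()+u.max())/2,(v.min()+v.max())/2))
    m1=mask(d,(0,150,60),(8,255,255),bx[n][1])|mask(d,(172,150,60),(180,255,255),bx[n][1])
    P=world(d,m1);v,u=np.nonzero(m1);print(n,'pin',len(u),u.min(),u.max(),v.min(),v.max(),P.min(0),P.max(0),np.median(P,0))
    k=v==v.min()+1;pp.append(ray(d,u[k].mean(),v.min()+.5))
print(tri(rr),tri(pp))
d=D['side'];cv2.imwrite('pics/sidecrop.png',cv2.resize(d['img'][180:260,255:355],None,fx=7,fy=7,interpolation=cv2.INTER_CUBIC))
E
```

```text
scene ring 409 [51.21175322 70.66917367 72.58930416] (524.6679077148438, 84.53986358642578) 34.34239959716797
scene pin 209 205 223 192 215 [517.08816042 166.26624878   3.88817494] [636.05115552 332.88607251  69.08541161] [615.80948351 292.99714978  19.43389898]
side ring 521 [42.03864427 67.72991443 70.79214531] (524.82373046875, 85.62376403808594) 34.78017807006836
side pin 46 329 334 209 219 [432.12241137 167.53050183  -0.70458634] [529.30437868 179.81630721  68.40951822] [526.44870666 173.12766819  55.30687492]
(array([524.91657755,  85.02343077,  58.44034414]), [np.float64(0.30398967968777524), np.float64(0.3039896796877282)]) (array([518.01633998, 183.76957145,  78.40166355]), [np.float64(16.04677647978045), np.float64(16.04677647978044)])
```

View pics/sidecrop.png

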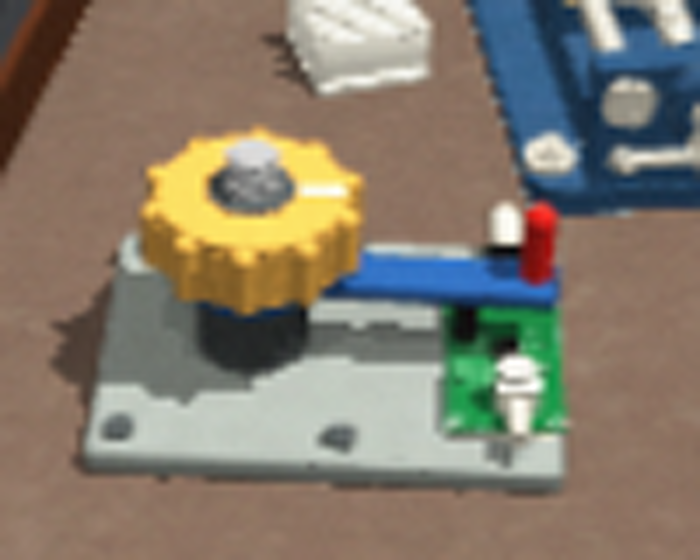

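The crop shows the ring with its white stripe at (322,190), pointing at the board. The pin is at (540,240) and the blue arm runs along world +y. Next I'll check the stripe and pin angles, the heights of nearby obstacles, and the bystanders.

Run:
```python
from h import *
d=cam('side')
m=mask(d,(0,0,190),(180,60,255),(296,203,308,211));v,u=np.nonzero(m);print(len(u),u.mean(),v.mean())
p=plane(d,u.mean(),v.mean(),70);C=np.array([524.8,85.0]);print('stripe',p,np.degrees(np.arctan2(*(p[:2]-C)[::-1])))
m1=mask(d,(0,150,60),(8,255,255),(326,203,340,222));P=world(d,m1);P=P[(P[:,2]>46)]
print('pin',len(P),P.mean(0),P[:,2].max());v,u=np.nonzero(m1);k=v<v.min()+2;print('pin top',plane(d,u[k].mean(),v.min()+1,68))
# plate corners z~10: grey edge points
for n in('side','scene'):
    d=cam(n) if n!='side' else d
    A=world(d,np.full((420,560),255,np.uint8));A=A[(np.hypot(*(A[:,:2]-C).T)<260)]
    print(n);G={}
    for x,y,z in A: 
        k=(int(x//40*40),int(y//40*40));G[k]=max(G.get(k,0),z)
    for xx in range(280,760,40):print(xx,[int(G.get((xx,yy),-1)) for yy in range(-160,320,40)])
```

```text
6 300.5 207.0
stripe [524.34843238 106.21229237  70.        ] 91.219529285855
pin 37 [526.04807081 172.42141791  58.06240767] 67.46933626994445
pin top [525.89382882 172.27235664  68.        ]
side
280 [-1, -1, 45, 428, 429, 427, 360, 20, 77, 78, 0, -1]
320 [-1, 37, 28, 36, 24, 21, 23, 22, 78, 78, 74, 2]
360 [37, 20, 19, 37, 2, 1, 24, 11, 75, 67, 54, 2]
400 [36, 34, 37, 37, 2, 1, 1, 2, 62, 63, 61, 1]
440 [36, 37, 37, 36, 9, 12, 11, 25, 55, 60, 52, 2]
480 [11, 12, 2, 1, 11, 70, 83, 42, 65, 1, 1, 1]
520 [38, 39, 1, 2, 10, 84, 84, 43, 68, 2, 12, 13]
560 [39, 39, 1, 2, 10, 13, 67, 15, 24, 1, 2, 21]
600 [2, 2, 2, 2, 2, 1, 2, 2, 1, 1, 1, 21]
640 [0, 0, 0, 0, 0, 0, 0, 0, 0, 0, 2, 0]
680 [-1, -1, -1, -1, -1, -1, -1, -1, -1, -1, -1, -1]
720 [-1, -1, -1, -1, -1, -1, -1, -1, -1, -1, -1, -1]
scene
280 [-1, -1, 4, 427, 379, 3, 24, 24, 80, 80, -1, -1]
320 [-1, -1, -1, -1, -1, 7, 26, 25, 80, 80, 78, -1]
360 [40, 23, -1, -1, -1, -1, -1, 14, 77, 75, 56, -1]
400 [38, 38, 21, -1, -1, -1, -1, -1, 28, 64, 64, -1]
440 [37, 38, 38, 36, -1, -1, -1, -1, -1, 61, -1, -1]
480 [4, 4, 3, 3, 12, 83, 86, 45, 68, -1, -1, -1]
520 [40, 41, 3, 3, 12, 86, 86, 44, 70, 3, 14, 13]
560 [40, 40, 3, 3, 12, 15, 13, 1, -1, 3, 3, 22]
600 [3, 3, 2, 3, 3, 3, 3, 2, -1, 3, 3, 23]
640 [-1, 0, -1, -1, -1, 0, -1, -1, -1, -1, -1, -1]
680 [-1, -1, -1, -1, -1, -1, -1, -1, -1, -1, -1, -1]
720 [-1, -1, -1, -1, -1, -1, -1, -1, -1, -1, -1, -1]
```

```bash
echo '{"sx":[0], "sy":[0], "sz":[0], "drx":[0], "dry":[0], "drz":[0]}' > mv.in && python3 jog.py mv.in 0.0 5
python3 - <<'E'
from h import *
print({k:v for k,v in bot.state().items() if k in('joint_positions','ft_force')})
E
python3 - <<'E'
from h import *
d=cam('side')
for u,v in((195,106),(268,110),(230,120),(230,150),(268,160),(178,195),(255,205),(352,200),(330,175),(360,160),(335,190),(372,205),(203,230),(190,210),(378,240),(320,205),(300,68)):
    m=np.zeros((420,560),np.uint8);m[v,u]=255;print(u,v,world(d,m).round())
d=cam('scene')
for u,v in((160,210),(270,262),(170,290),(275,370)):
    m=np.zeros((420,560),np.uint8);m[v,u]=255;print(u,v,world(d,m).round())
E
```

```text
195 106 [[ 265. -188.  181.]]
268 110 [[287.   5. 186.]]
230 120 [[ 266. -100.  146.]]
230 150 [[ 278. -105.   65.]]
268 160 [[304.   2.  55.]]
178 195 [[ 431. -206.   17.]]
255 205 [[430. -13.  -1.]]
352 200 [[431. 220.  30.]]
330 175 [[323. 166.  30.]]
360 160 [[188. 249.   2.]]
335 190 [[378. 180.  21.]]
372 205 [[417. 269.   9.]]
203 230 [[580. -97.  35.]]
190 210 [[ 479. -162.    9.]]
378 240 [[544. 275.   9.]]
320 205 [[414. 145.  -2.]]
300 68 [[277.  82. 286.]]
160 210 [[269.  -3. 186.]]
270 262 [[ 264. -194.  188.]]
170 290 [[331.  82.   2.]]
275 370 [[ 265. -202.   54.]]
```

```bash
echo '{"sx":[0, 0, 0, 0, 0, 0, 0, 0], "sy":[0, 0, 0, 0, 0, 0, 0, 0], "sz":[0, 0, 0, 0, 0, 0, 0, 0], "drx":[0, 0, 0, 0, 0, 0, 0, 0], "dry":[0, 0, 0, 0, 0, 0, 0, 0], "drz":[0, 0, 0, 0, 0, 0, 0, 0]}' > mv.in && python3 jog.py mv.in 0.0 10
python3 - <<'E'
from h import *
d=cam('wrist');cv2.imwrite('pics/w0.png',d['img']);print(np.round(d['extrinsics'],3).tolist(),d['fov_y'])
s=bot.state();E=d['extrinsics'];R=s['eef_rot'];o=-E[:3,:3].T@E[:3,3];print('cam in tool',R.T@(o-s['eef_pos']), R.T@E[:3,:3].T)
E
```

```text
time: 1.52
eef_pos: [260.3, -512.7, 238.7]
eef_rot: [[0.892, 0.453, -0.0], [0.453, -0.892, 0.0], [0.0, -0.0, -1.0]]
ft_force: [-0.4, -0.4, 0.5]
opening: 0.006
grasp_force: 0.0
[[0.452, -0.892, -0.001, -574.267], [0.86, 0.436, -0.265, 36.897], [0.237, 0.119, 0.964, -388.659], [0.0, 0.0, 0.0, 1.0]] 61.70789149292745
cam in tool [  66.89883535   -0.19740214 -145.09790727] [[-9.28217137e-04  9.64244281e-01  2.65013404e-01]
 [ 9.99998788e-01  5.63813981e-04  1.45110247e-03]
 [ 1.24979900e-03  2.65014429e-01 -9.64243636e-01]]
```

View pics/w0.png

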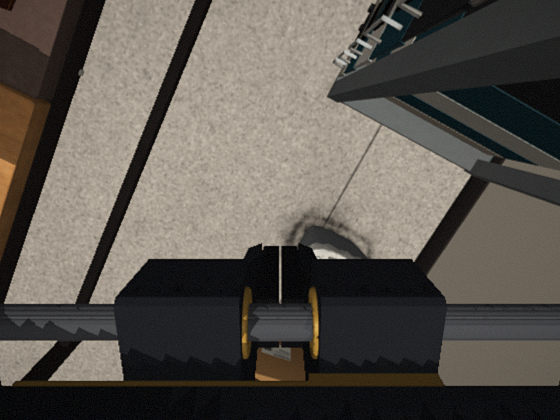

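The wrist view shows the shut fingers, with their tips near (246–316, 245–262). I'll get their cross-section from the wrist depth.

Run:
```python
from h import *
d=cam('wrist');s=bot.state()
m=np.zeros((420,560),np.uint8);m[235:300,225:340]=255
P=(world(d,m)-s['eef_pos'])@s['eef_rot'];P=P[P[:,2]<8]
for z in range(-60,8,4):
    q=P[(P[:,2]>=z)&(P[:,2]<z+4)]
    if len(q):print(z,len(q),q[:,0].min().round(1),q[:,0].max().round(1),q[:,1].min().round(1),q[:,1].max().round(1))
```

```text
-48 66 7.8 10.1 -9.2 8.4
-44 352 7.1 10.0 -9.8 8.9
-40 334 6.9 10.0 -10.9 9.9
-36 289 7.1 10.0 -11.2 10.3
-32 278 6.9 10.0 -11.6 10.6
-28 278 4.1 9.9 -11.9 11.3
-24 357 -1.3 9.9 -12.6 11.6
-20 326 -2.4 9.9 -14.6 11.9
-16 274 7.1 10.0 -15.2 14.1
-12 257 6.6 9.8 -14.8 13.7
-8 240 7.0 9.9 -14.3 13.2
-4 164 7.2 9.8 -13.3 13.1
0 51 7.1 9.5 -8.8 7.6
```

```bash
echo '{"sx":[42.1, 42.1, 42.1, 42.1, 42.1, 42.1, 42.1, 42.1], "sy":[-39.7, -39.7, -39.7, -39.7, -39.7, -39.7, -39.7, -39.7], "sz":[0, 0, 0, 0, 0, 0, 0, 0], "drx":[0, 0, 0, 0, 0, 0, 0, 0], "dry":[0, 0, 0, 0, 0, 0, 0, 0], "drz":[0, 0, 0, 0, 0, 0, 0, 0]}' > mv.in && python3 jog.py mv.in && echo '{"sx":[42.1, 42.1, 42.1, 0, 0, 0, 0, 0], "sy":[-39.7, -39.7, -39.7, 0, 0, 0, 0, 0], "sz":[0, 0, 0, 20, 20, 20, 20, 0], "drx":[0, 0, 0, 0, 0, 0, 0, 0], "dry":[0, 0, 0, 0, 0, 0, 0, 0], "drz":[0, 0, 0, 0.18, 0.18, 0.18, 0.18, 0.18]}' > mv.in && python3 jog.py mv.in && echo '{"sx":[0, 0, 0, 0, 0, 0], "sy":[0, 0, 0, 0, 0, 0], "sz":[0, 0, 0, 0, 0, 0], "drx":[0, 0, 0, 0, 0, 0], "dry":[0, 0, 0, 0, 0, 0], "drz":[0.18, 0.18, 0.18, 0.08, 0, 0]}' > mv.in && python3 jog.py mv.in
python3 - <<'E'
from h import *
d=cam('wrist');s=bot.state();print(s['time'],s['eef_pos'],s['joint_positions'])
cv2.imwrite('pics/w1.png',d['img'])
A=world(d,np.full((420,560),255,np.uint8));I=d['img'].reshape(-1,3)[(d['range_z']>0).ravel()]
hsv=cv2.cvtColor(I[None],cv2.COLOR_BGR2HSV)[0]
k=(hsv[:,0]>16)&(hsv[:,0]<34)&(hsv[:,1]>110)&(np.abs(A[:,2]-58)<16)&(np.hypot(A[:,0]-525,A[:,1]-85)<45)
B=A[k];print(len(B),np.percentile(B[:,2],[5,50,95]))
top=B[B[:,2]>np.median(B[:,2])-3];print('circ',cv2.minEnclosingCircle(top[:,:2].astype(np.float32)))
C=np.array([524.8,85.0]);q=B[:,:2]-C;r=np.hypot(*q.T);a=np.degrees(np.arctan2(q[:,1],q[:,0]))%360
for j in range(0,360,6):
    t=r[(a>=j)&(a<j+6)];print(j,round(t.max(),1) if len(t) else '-',end='; ')
E
```

```text
time: 2.62
eef_pos: [417.3, -75.3, 239.2]
eef_rot: [[0.892, 0.452, 0.001], [0.452, -0.892, -0.001], [0.001, 0.001, -1.0]]
ft_force: [0.1, -0.7, -0.3]
opening: 0.001
grasp_force: 0.0
time: 3.62
eef_pos: [474.3, 86.4, 157.0]
eef_rot: [[0.906, -0.422, -0.003], [-0.422, -0.906, 0.0], [-0.003, 0.001, -1.0]]
ft_force: [0.0, 0.2, 0.3]
opening: 0.003
grasp_force: 0.0
time: 4.38
eef_pos: [475.6, 86.3, 158.8]
eef_rot: [[0.499, -0.867, 0.0], [-0.867, -0.499, -0.0], [0.0, -0.0, -1.0]]
ft_force: [-0.0, -1.6, -0.7]
opening: 0.003
grasp_force: 0.0
4.425 [475.60070087  86.33100694 158.77554499] [-6.66440634e-02  6.61749106e-02  1.90754041e+00  4.14191708e-05
  1.16773281e+00  2.55305830e+00]
5488 [65.1242859  69.06008838 70.21851498]
circ ((524.319091796875, 84.82219696044922), 34.466949462890625)
0 33.6; 6 32.0; 12 30.3; 18 30.1; 24 30.2; 30 33.4; 36 33.7; 42 32.2; 48 29.7; 54 29.2; 60 28.9; 66 32.9; 72 33.4; 78 32.6; 84 28.8; 90 29.7; 96 30.8; 102 32.4; 108 34.5; 114 33.4; 120 31.0; 126 31.1; 132 31.2; 138 34.0; 144 34.6; 150 33.7; 156 31.0; 162 31.0; 168 31.1; 174 34.0; 180 35.0; 186 34.2; 192 31.2; 198 31.3; 204 31.3; 210 35.1; 216 35.2; 222 34.0; 228 31.2; 234 31.3; 240 31.3; 246 34.8; 252 34.9; 258 33.4; 264 31.0; 270 30.9; 276 31.1; 282 34.6; 288 34.6; 294 32.8; 300 30.6; 306 30.6; 312 30.5; 318 34.2; 324 34.1; 330 32.0; 336 30.2; 342 30.5; 348 30.3; 354 33.7;
```

View pics/w1.png

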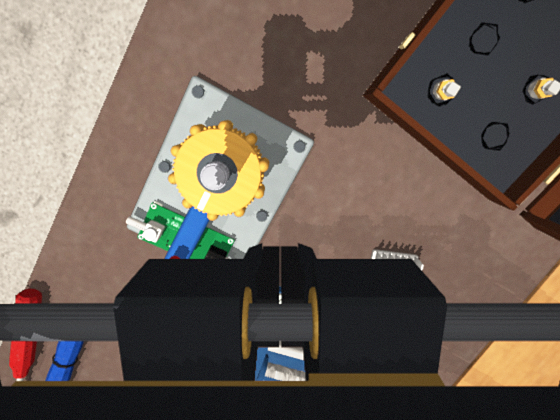

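The wrist view shows the ring centred at about (218,170), the fingers at (281,250) and the stripe towards the arm. Ribs stand at about 1+36k degrees. I'll turn back 15°, ease out a little, and descend into the gap behind the 181° rib.

```bash
echo '{"sx":[-0.7, -5.27, -5.27, 0, 0, 0, 0, 0], "sy":[1.1, -3.76, -3.76, 0, 0, 0, 0, 0], "sz":[0, 0, 0, 30, 30, 30, 18.5, 0], "drx":[0, 0, 0, 0, 0, 0, 0, 0], "dry":[0, 0, 0, 0, 0, 0, 0, 0], "drz":[0, 0.13, 0.13, 0, 0, 0, 0, 0]}' > mv.in && python3 jog.py mv.in && echo '{"sx":[4.05, 4.05, 4.05, 4.05, 0], "sy":[1.8, 1.8, 1.8, 1.8, 0], "sz":[0, 0, 0, 0, 0], "drx":[0, 0, 0, 0, 0], "dry":[0, 0, 0, 0, 0], "drz":[-0.09, -0.09, -0.09, -0.09, 0]}' > mv.in && python3 jog.py mv.in
python3 - <<'E'
from h import *
s=bot.state();R=s['eef_rot'];C=np.array([524.3,84.8,s['eef_pos'][2]]);q=s['eef_pos']-C
print(s['time'],s['eef_pos'],np.hypot(*q[:2]),np.degrees(np.arctan2(q[1],q[0])),'c',R.T@-q,'j6',s['joint_positions'][5],s['ft_force'])
E
```

```text
time: 5.42
eef_pos: [475.0, 99.2, 48.9]
eef_rot: [[0.258, -0.966, -0.003], [-0.966, -0.258, 0.0], [-0.001, 0.003, -1.0]]
ft_force: [0.2, -0.8, 0.4]
opening: 0.003
grasp_force: 0.0
time: 6.05
eef_pos: [476.0, 81.6, 51.1]
eef_rot: [[0.581, -0.814, 0.0], [-0.814, -0.581, 0.0], [0.0, -0.0, -1.0]]
ft_force: [-2.6, 1.8, 1.7]
opening: 0.005
grasp_force: 1.2
6.05 [476.04402478  81.57172652  51.10115658] 48.363838700489545 -176.17267611117362 c [ 2.54036518e+01 -4.11547711e+01  1.36710615e-02] j6 2.4447917879803125 [-2.57170277  1.75730129  1.6613928 ]
```

```bash
cat > st.py <<'E'
from h import *
s=bot.state();R=s['eef_rot'];C=np.array([524.3,84.8,s['eef_pos'][2]]);q=s['eef_pos']-C
print('r',np.hypot(*q[:2]).round(2),'beta',np.degrees(np.arctan2(q[1],q[0])).round(1),'c',(R.T@-q).round(2),'j6',s['joint_positions'][5].round(2),'f',s['ft_force'].round(1))
E
echo '{"sx":[7.84, 7.84, 7.84, 7.84, 7.84, 7.84], "sy":[3.95, 3.95, 3.95, 3.95, 3.95, 3.95], "sz":[0, 0, 0, 0, 0, 0], "drx":[0, 0, 0, 0, 0, 0], "dry":[0, 0, 0, 0, 0, 0], "drz":[-0.18, -0.18, -0.18, -0.18, -0.18, -0.18]}' > mv.in && python3 jog.py mv.in; python3 st.py
python3 - <<'E'
from h import *
for n in('side',):
    d=cam(n);cv2.imwrite('pics/s2.png',cv2.resize(d['img'][150:270,220:380],None,fx=4,fy=4))
E
```

```text
time: 6.8
eef_pos: [504.7, 39.9, 50.9]
eef_rot: [[0.991, 0.133, -0.0], [0.133, -0.991, -0.0], [-0.0, 0.0, -1.0]]
ft_force: [-2.2, 1.3, 1.8]
opening: 0.003
grasp_force: 1.1
r 48.99 beta -113.6 c [ 2.543e+01 -4.188e+01 -2.000e-02] j6 1.28 f [-2.2  1.3  1.8]
```

View pics/s2.png

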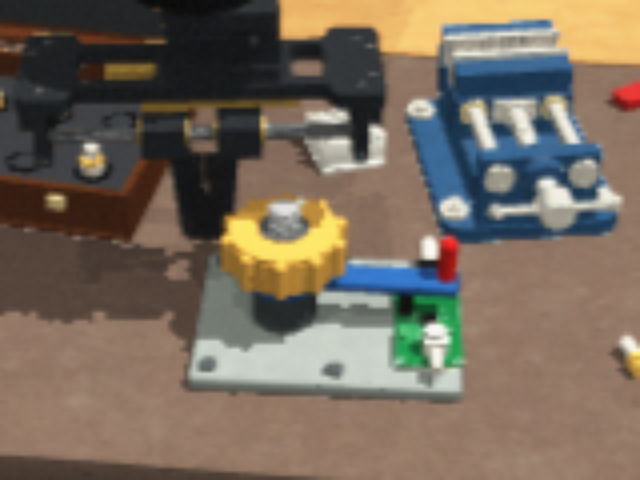

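The side crop shows the fingertip in place left of the ring (around (205,225)), and the stripe has turned away from the board. The arm hasn't moved. I'll continue this stroke.

```bash
echo '{"sx":[7.88, 7.88, 7.88, 7.88, 7.88, 7.88, 7.88, 7.88], "sy":[3.87, 3.87, 3.87, 3.87, 3.87, 3.87, 3.87, 3.87], "sz":[0, 0, 0, 0, 0, 0, 0, 0], "drx":[0, 0, 0, 0, 0, 0, 0, 0], "dry":[0, 0, 0, 0, 0, 0, 0, 0], "drz":[-0.18, -0.18, -0.18, -0.18, -0.18, -0.18, -0.18, -0.18]}' > mv.in && python3 jog.py mv.in; python3 st.py
```

```text
time: 7.85
eef_pos: [567.4, 58.8, 51.2]
eef_rot: [[-0.0, 1.0, 0.003], [1.0, 0.0, -0.002], [-0.002, 0.003, -1.0]]
ft_force: [0.3, -2.5, -0.0]
opening: 0.005
grasp_force: 1.4
r 50.39 beta -31.1 c [ 26.03 -43.14  -0.17] j6 -0.1 f [ 0.3 -2.5 -0. ]
```

```bash
echo '{"sx":[8.15, 8.15, 8.1, 8.1, 8.05, 8.05, 8, 8], "sy":[3.75, 3.75, 3.75, 3.75, 3.75, 3.75, 3.8, 3.8], "sz":[0, 0, 0, 0, 0, 0, 0, 0], "drx":[0, 0, 0, 0, 0, 0, 0, 0], "dry":[0, 0, 0, 0, 0, 0, 0, 0], "drz":[-0.18, -0.18, -0.18, -0.18, -0.18, -0.18, -0.18, -0.18]}' > mv.in && python3 jog.py mv.in; python3 st.py
```

```text
time: 8.85
eef_pos: [555.6, 124.2, 51.7]
eef_rot: [[-0.991, 0.13, 0.005], [0.13, 0.991, 0.0], [-0.005, 0.001, -1.0]]
ft_force: [2.8, -1.0, 0.1]
opening: 0.008
grasp_force: 1.3
r 50.29 beta 51.5 c [ 25.92 -43.1   -0.17] j6 -1.43 f [ 2.8 -1.   0.1]
```

```bash
echo '{"sx":[8.15, 8.15, 8.1, 8.1, 8.05, 8.05, 8, 0], "sy":[3.6, 3.6, 3.6, 3.6, 3.7, 3.7, 3.7, 0], "sz":[0, 0, 0, 0, 0, 0, 0, 0], "drx":[0, 0, 0, 0, 0, 0, 0, 0], "dry":[0, 0, 0, 0, 0, 0, 0, 0], "drz":[-0.18, -0.18, -0.18, -0.18, -0.18, -0.18, -0.18, 0]}' > mv.in && python3 jog.py mv.in; python3 st.py
python3 - <<'E'
from h import *
d=cam('side');cv2.imwrite('pics/s3.png',cv2.resize(d['img'][150:270,220:380],None,fx=4,fy=4))
E
```

```text
time: 9.85
eef_pos: [495.9, 124.8, 51.1]
eef_rot: [[-0.433, -0.901, 0.002], [-0.901, 0.433, 0.0], [-0.001, -0.002, -1.0]]
ft_force: [0.4, 1.2, 1.0]
opening: 0.008
grasp_force: 0.5
r 49.1 beta 125.4 c [ 23.8  -42.95   0.05] j6 -2.68 f [0.4 1.2 1. ]
```

View pics/s3.png

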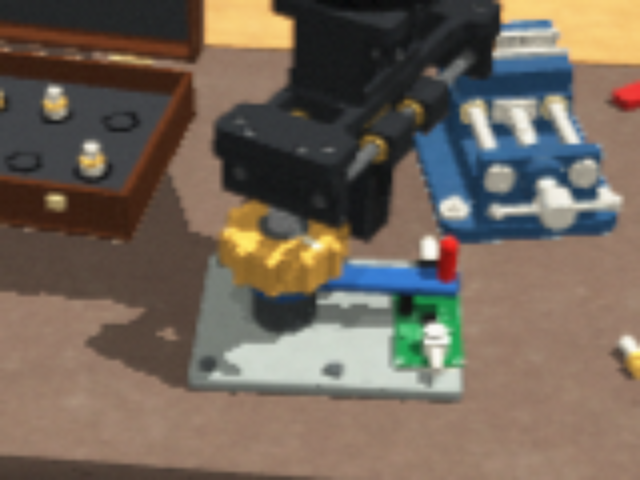

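The side crop shows the stripe near (315,243), which matches about 312° of rotation. The arm is unmoved. I'll retract, lift, and wind back 5.12 rad.

```bash
echo '{"sx":[-2, 0, -8.85, -8.85, -8.85, -8.85, -8.85, -8.85], "sy":[8, 0, -5.55, -5.55, -5.55, -5.55, -5.55, -5.55], "sz":[0, -35, 0, 0, 0, 0, 0, 0], "drx":[0, 0, 0, 0, 0, 0, 0, 0], "dry":[0, 0, 0, 0, 0, 0, 0, 0], "drz":[0, 0, 0.183, 0.183, 0.183, 0.183, 0.183, 0.183]}' > mv.in && python3 jog.py mv.in | head -2; echo '{"sx":[-8.85, -8.85, -8.85, -8.85, -8.85, -8.85, -8.85, -8.85], "sy":[-5.55, -5.55, -5.55, -5.55, -5.55, -5.55, -5.55, -5.55], "sz":[0, 0, 0, 0, 0, 0, 0, 0], "drx":[0, 0, 0, 0, 0, 0, 0, 0], "dry":[0, 0, 0, 0, 0, 0, 0, 0], "drz":[0.183, 0.183, 0.183, 0.183, 0.183, 0.183, 0.183, 0.183]}' > mv.in && python3 jog.py mv.in |head -2;echo '{"sx":[-8.85, -8.85, -8.85, -8.85, -8.85, -8.85, -8.85, -8.85], "sy":[-5.55, -5.55, -5.55, -5.55, -5.55, -5.55, -5.55, -5.55], "sz":[0, 0, 0, 0, 0, 0, 0, 0], "drx":[0, 0, 0, 0, 0, 0, 0, 0], "dry":[0, 0, 0, 0, 0, 0, 0, 0], "drz":[0.183, 0.183, 0.183, 0.183, 0.183, 0.183, 0.183, 0.183]}' > mv.in && python3 jog.py mv.in |head -2;echo '{"sx":[-8.85, -8.85, -8.85, -8.85, -8.85, -8.85, 0, 0], "sy":[-5.55, -5.55, -5.55, -5.55, -5.55, -5.55, 0, 0], "sz":[0, 0, 0, 0, 0, 0, 0, 0], "drx":[0, 0, 0, 0, 0, 0, 0, 0], "dry":[0, 0, 0, 0, 0, 0, 0, 0], "drz":[0.183, 0.183, 0.183, 0.183, 0.183, 0.183, 0, 0]}' > mv.in && python3 jog.py mv.in
cat > ribs.py <<'E'
from h import *
d=cam('wrist');A=world(d,np.full((420,560),255,np.uint8));I=d['img'].reshape(-1,3)[(d['range_z']>0).ravel()]
hsv=cv2.cvtColor(I[None],cv2.COLOR_BGR2HSV)[0]
q=A[:,:2]-np.array([524.3,84.8]);r=np.hypot(*q.T);a=np.arctan2(q[:,1],q[:,0])
b=(hsv[:,0]>16)&(hsv[:,0]<34)&(hsv[:,1]>110)&(A[:,2]>50)&(A[:,2]<80)
k=b&(r>32.8)&(r<40);print(k.sum(),'top z',np.percentile(A[b&(r<40)][:,2],90),'rib phase mod 36:',np.degrees(np.angle(np.exp(10j*a[k]).mean())/10)%36,abs(np.exp(10j*a[k]).mean()))
w=(hsv[:,1]<70)&(hsv[:,2]>160)&(r>13)&(r<28)&(A[:,2]>66)&(A[:,2]<80);print('stripe',w.sum(),np.degrees(np.angle(np.exp(1j*a[w]).mean())) if w.any() else '')
E
python3 st.py; python3 ribs.py
```

```text
time: 10.9
eef_pos: [547.9, 136.8, 84.8]
time: 11.9
eef_pos: [577.4, 66.1, 84.7]
time: 12.9
eef_pos: [510.3, 29.3, 84.9]
time: 13.9
eef_pos: [468.5, 70.6, 85.2]
eef_rot: [[0.659, -0.752, -0.0], [-0.752, -0.659, -0.0], [0.0, 0.0, -1.0]]
ft_force: [-0.9, -1.2, -0.6]
opening: 0.008
grasp_force: 0.0
r 57.56 beta -165.7 c [ 2.609e+01 -5.131e+01 -1.000e-02] j6 2.32 f [-0.9 -1.2 -0.6]
604 top z 71.67638343080372 rib phase mod 36: 29.909029778466422 0.8348948666409965
stripe 285 46.965246240613205
```

```bash
echo '{"sx":[0, 0, 0, 0, -0.2, 4, 4, 4], "sy":[0, 0, 0, -4.5, -4.4, 2, 2, 2], "sz":[17, 16, 0, 0, 0, 0, 0, 0], "drx":[0, 0, 0, 0, 0, 0, 0, 0], "dry":[0, 0, 0, 0, 0, 0, 0, 0], "drz":[0, 0, 0, 0, 0, -0.09, -0.09, -0.09]}' > mv.in && python3 jog.py mv.in; python3 st.py
```

```text
time: 14.95
eef_pos: [480.0, 64.4, 52.7]
eef_rot: [[0.836, -0.549, 0.0], [-0.549, -0.836, 0.0], [0.0, -0.001, -1.0]]
ft_force: [-0.8, 2.2, 1.2]
opening: 0.006
grasp_force: 0.9
r 48.78 beta -155.3 c [ 2.584e+01 -4.137e+01  3.000e-02] j6 2.04 f [-0.8  2.2  1.2]
```

```bash
echo '{"sx":[7.9, 7.9, 7.9, 7.9, 7.9, 7.9, 7.9, 7.9], "sy":[3.88, 3.88, 3.88, 3.85, 3.85, 3.85, 3.85, 3.85], "sz":[0, 0, 0, 0, 0, 0, 0, 0], "drx":[0, 0, 0, 0, 0, 0, 0, 0], "dry":[0, 0, 0, 0, 0, 0, 0, 0], "drz":[-0.18, -0.18, -0.18, -0.18, -0.18, -0.18, -0.18, -0.18]}' > mv.in && python3 jog.py mv.in | sed -n 4p; python3 st.py;  echo '{"sx":[7.95, 7.95, 7.95, 7.95, 7.95, 7.95, 7.95, 7.95], "sy":[3.75, 3.75, 3.75, 3.75, 3.75, 3.75, 3.75, 3.75], "sz":[0, 0, 0, 0, 0, 0, 0, 0], "drx":[0, 0, 0, 0, 0, 0, 0, 0], "dry":[0, 0, 0, 0, 0, 0, 0, 0], "drz":[-0.18, -0.18, -0.18, -0.18, -0.18, -0.18, -0.18, -0.18]}' > mv.in && python3 jog.py mv.in | sed -n 4p; python3 st.py
```

```text
ft_force: [-0.5, -5.2, -0.0]
r 49.93 beta -71.9 c [ 25.94 -42.66  -0.12] j6 0.56 f [-0.5 -5.2 -0. ]
ft_force: [4.8, -1.0, -0.7]
r 50.81 beta 10.6 c [ 26.39 -43.42  -0.32] j6 -0.77 f [ 4.8 -1.  -0.7]
```

```bash
echo '{"sx":[8.3, 8.3, 8.2, 8.2, 8.1, 8.1, 8.05, 8.05], "sy":[3.6, 3.6, 3.6, 3.6, 3.6, 3.6, 3.7, 3.7], "sz":[0, 0, 0, 0, 0, 0, 0, 0], "drx":[0, 0, 0, 0, 0, 0, 0, 0], "dry":[0, 0, 0, 0, 0, 0, 0, 0], "drz":[-0.18, -0.18, -0.18, -0.18, -0.18, -0.18, -0.18, -0.18]}' > mv.in && python3 jog.py mv.in | sed -n 4p; python3 st.py; echo '{"sx":[8.0, 8.0, 0], "sy":[3.8, 3.8, 0], "sz":[0, 0, 0], "drx":[0, 0, 0], "dry":[0, 0, 0], "drz":[-0.18, -0.18, 0]}' > mv.in && python3 jog.py mv.in | sed -n 4p; python3 st.py
```

```text
ft_force: [2.0, 0.1, 1.5]
r 49.35 beta 94.9 c [ 24.33 -42.93  -0.  ] j6 -2.14 f [2.  0.1 1.5]
ft_force: [0.5, 0.9, 0.7]
r 49.98 beta 116.8 c [ 2.332e+01 -4.421e+01  3.000e-02] j6 -2.5 f [0.5 0.9 0.7]
```

```bash
echo '{"sx":[-2, 0, -8.89, -8.89, -8.89, -8.89, -8.89, -8.89], "sy":[8, 0, -5.33, -5.33, -5.33, -5.33, -5.33, -5.33], "sz":[0, -35, 0, 0, 0, 0, 0, 0], "drx":[0, 0, 0, 0, 0, 0, 0, 0], "dry":[0, 0, 0, 0, 0, 0, 0, 0], "drz":[0, 0, 0.179, 0.179, 0.179, 0.179, 0.179, 0.179]}' > mv.in && python3 jog.py mv.in | head -2; echo '{"sx":[-8.89, -8.89, -8.89, -8.89, -8.89, -8.89, -8.89, -8.89], "sy":[-5.33, -5.33, -5.33, -5.33, -5.33, -5.33, -5.33, -5.33], "sz":[0, 0, 0, 0, 0, 0, 0, 0], "drx":[0, 0, 0, 0, 0, 0, 0, 0], "dry":[0, 0, 0, 0, 0, 0, 0, 0], "drz":[0.179, 0.179, 0.179, 0.179, 0.179, 0.179, 0.179, 0.179]}' > mv.in && python3 jog.py mv.in |head -2;echo '{"sx":[-8.89, 0, 0], "sy":[-5.33, 0, 0], "sz":[0, 0, 0], "drx":[0, 0, 0], "dry":[0, 0, 0], "drz":[0.179, 0, 0]}' > mv.in && python3 jog.py mv.in;python3 st.py;python3 ribs.py
```

```text
time: 19.32
eef_pos: [554.9, 133.9, 86.9]
time: 20.32
eef_pos: [576.1, 60.5, 86.9]
time: 20.7
eef_pos: [571.3, 51.8, 87.1]
eef_rot: [[0.157, 0.988, -0.0], [0.988, -0.157, 0.0], [0.0, -0.0, -1.0]]
ft_force: [0.2, -0.0, -0.6]
opening: 0.008
grasp_force: 0.0
r 57.41 beta -35.1 c [ 2.524e+01 -5.156e+01  2.000e-02] j6 0.04 f [ 0.2 -0.  -0.6]
601 top z 73.10276094096164 rib phase mod 36: 21.117298635211352 0.8259557636447331
stripe 220 -32.335203420892626
```

```bash
echo '{"sx":[0, 0, 0, 0.2, 0.2, 4, 4, 4], "sy":[0, 0, 0, -4.5, -4.5, 2, 2, 2], "sz":[17, 17, 0, 0, 0, 0, 0, 0], "drx":[0, 0, 0, 0, 0, 0, 0, 0], "dry":[0, 0, 0, 0, 0, 0, 0, 0], "drz":[0, 0, 0, 0, 0, -0.09, -0.09, -0.09]}' > mv.in && python3 jog.py mv.in|sed -n 4p; python3 st.py;echo '{"sx":[7.95, 7.95, 7.95, 7.95, 7.95, 7.95], "sy":[3.85, 3.85, 3.85, 3.75, 3.75, 3.75], "sz":[0, 0, 0, 0, 0, 0], "drx":[0, 0, 0, 0, 0, 0], "dry":[0, 0, 0, 0, 0, 0], "drz":[-0.18, -0.18, -0.18, -0.18, -0.18, -0.18]}' > mv.in && python3 jog.py mv.in|sed -n 4p; python3 st.py
```

```text
ft_force: [-0.7, -1.9, 1.2]
r 49.41 beta -24.1 c [ 25.11 -42.55  -0.05] j6 -0.21 f [-0.7 -1.9  1.2]
ft_force: [2.0, -2.0, 1.3]
r 49.85 beta 36.6 c [ 26.37 -42.3   -0.09] j6 -1.2 f [ 2.  -2.   1.3]
```

```bash
echo '{"sx":[8.0, 8.0, 8.0, 8.0, 8, 8, 0], "sy":[3.7, 3.7, 3.7, 3.7, 3.75, 3.75, 0], "sz":[0, 0, 0, 0, 0, 0, 0], "drx":[0, 0, 0, 0, 0, 0, 0], "dry":[0, 0, 0, 0, 0, 0, 0], "drz":[-0.18, -0.18, -0.18, -0.18, -0.18, -0.18, 0]}' > mv.in && python3 jog.py mv.in | sed -n 4p; python3 st.py; echo '{"sx":[-2, 0, 0, 0], "sy":[8, 0, 0, 0], "sz":[0, -40, 0, 0], "drx":[0, 0, 0, 0], "dry":[0, 0, 0, 0], "drz":[0, 0, 0, 0]}' > mv.in && python3 jog.py mv.in; python3 st.py;python3 ribs.py
python3 - <<'E'
from h import *
d=cam('side');cv2.imwrite('pics/s4.png',cv2.resize(d['img'][150:270,220:380],None,fx=4,fy=4))
m1=mask(d,(0,150,60),(8,255,255),(326,200,340,222));v,u=np.nonzero(m1);k=v<v.min()+2
if len(u):print('pin',len(u),plane(d,u[k].mean(),v.min()+1,68))
d=cam('wrist');m=mask(d,(0,150,60),(8,255,255),(0,0,560,300))|mask(d,(172,150,60),(180,255,255),(0,0,560,300))
P=world(d,m);P=P[(P[:,2]>45)&(np.hypot(P[:,0]-524,P[:,1]-85)<110)];print(len(P),P.mean(0) if len(P) else '')
A=world(d,np.full((420,560),255,np.uint8))
E
```

```text
ft_force: [-0.5, -0.5, 0.5]
r 48.74 beta 99.1 c [ 25.   -41.84   0.  ] j6 -2.24 f [-0.5 -0.5  0.5]
time: 23.88
eef_pos: [512.4, 140.3, 92.8]
eef_rot: [[-0.766, -0.643, -0.0], [-0.643, 0.766, -0.0], [0.0, 0.0, -1.0]]
ft_force: [-0.5, 0.3, -0.5]
opening: 0.003
grasp_force: 0.0
r 56.76 beta 102.1 c [ 26.56 -50.16  -0.  ] j6 -2.23 f [-0.5  0.3 -0.5]
558 top z 73.7974506197177 rib phase mod 36: 3.9737843614786152 0.828908728294146
stripe 202 94.47578611969313
pin 40 [525.89382882 172.27235664  68.        ]
0
```

View pics/s4.png

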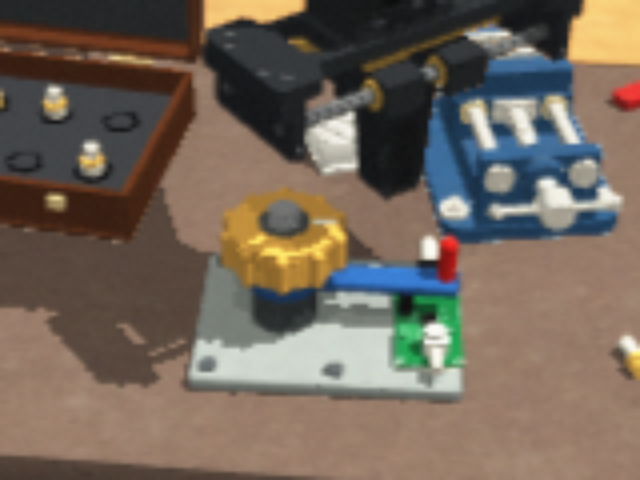

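The side crop shows the arm still over the board, the pin at (449,258), and the stripe at (322,222) pointing at the board again. The ring is at 12.6 rad. Next I'll go to the far side of the pin with tool x pointing along -x.

```bash
echo '{"sx":[-25.5, -25.5, 0, 0, 0, 0, 0, 0], "sy":[-0.4, -0.4, 0, 0, 0, 0, 0, 0], "sz":[0, 0, 0, 0, 0, 20, 19, 0], "drx":[0, 0, 0, 0, 0, 0, 0, 0], "dry":[0, 0, 0, 0, 0, 0, 0, 0], "drz":[0, 0, 0.175, 0.175, 0.175, 0.173, 0, 0]}' > mv.in && python3 jog.py mv.in; python3 st.py
```

```text
time: 25.02
eef_pos: [550.2, 172.0, 51.6]
eef_rot: [[-1.0, -0.004, -0.005], [-0.004, 1.0, -0.001], [0.005, -0.0, -1.0]]
ft_force: [-0.4, 0.0, 0.5]
opening: 0.003
grasp_force: 0.0
r 91.03 beta 73.4 c [ 26.32 -87.14   0.18] j6 -1.48 f [-0.4  0.   0.5]
```

```bash
echo '{"sx":[5, 4, 4, 7.88, 7.88, 7.88], "sy":[0, 0, 0.5, 1.09, 1.09, 1.09], "sz":[0, 0, 0, 0, 0, 0], "drx":[0, 0, 0, 0, 0, 0], "dry":[0, 0, 0, 0, 0, 0], "drz":[0, 0, -0.04, -0.09, -0.09, -0.09]}' > mv.in && python3 jog.py mv.in; python3 st.py; echo '{"sx":[7.88, 7.88, 7.88, 7.88, 7.88, 0], "sy":[1.09, 1.09, 1.09, 1.09, 1.09, 0], "sz":[0, 0, 0, 0, 0, 0], "drx":[0, 0, 0, 0, 0, 0], "dry":[0, 0, 0, 0, 0, 0], "drz":[-0.09, -0.09, -0.09, -0.09, -0.09, 0]}' > mv.in && python3 jog.py mv.in; python3 st.py
```

```text
time: 25.78
eef_pos: [515.9, 173.3, 55.1]
eef_rot: [[-0.951, -0.31, 0.002], [-0.31, 0.951, 0.001], [-0.002, -0.0, -1.0]]
ft_force: [1.5, 0.8, -0.6]
opening: 0.004
grasp_force: 0.8
r 88.93 beta 95.4 c [ 1.943e+01 -8.678e+01 -4.000e-02] j6 -1.78 f [ 1.5  0.8 -0.6]
time: 26.52
eef_pos: [478.5, 159.3, 54.9]
eef_rot: [[-0.724, -0.69, 0.001], [-0.69, 0.724, 0.0], [-0.001, -0.001, -1.0]]
ft_force: [-0.3, 0.3, -0.6]
opening: 0.004
grasp_force: 0.0
r 87.47 beta 121.6 c [ 1.823e+01 -8.554e+01  5.000e-02] j6 -2.25 f [-0.3  0.3 -0.6]
```

```bash
echo '{"sx":[7.8, 7.8, 7.8, 7.8, 7.8, 0, 0], "sy":[1.35, 1.35, 1.35, 1.35, 1.35, 0, 0], "sz":[0, 0, 0, 0, 0, 0, 0], "drx":[0, 0, 0, 0, 0, 0, 0], "dry":[0, 0, 0, 0, 0, 0, 0], "drz":[-0.09, -0.09, -0.09, -0.09, -0.09, 0, 0]}' > mv.in && python3 jog.py mv.in; python3 st.py
python3 - <<'E'
from h import *
d=cam('side');cv2.imwrite('pics/s5.png',cv2.resize(d['img'][150:270,220:380],None,fx=4,fy=4))
E
```

```text
time: 27.4
eef_pos: [450.5, 132.0, 54.4]
eef_rot: [[-0.354, -0.935, 0.0], [-0.935, 0.354, -0.0], [-0.0, -0.0, -1.0]]
ft_force: [-0.3, 0.8, 0.2]
opening: 0.007
grasp_force: 0.0
r 87.6 beta 147.4 c [ 1.804e+01 -8.572e+01  2.000e-02] j6 -2.75 f [-0.3  0.8  0.2]
```

View pics/s5.png

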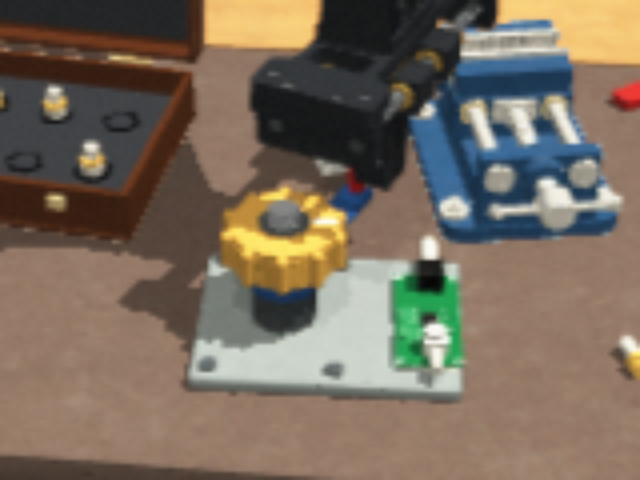

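The side crop shows the blue arm and red pin at (350,195), well off the board, and the board in its original place. I'll back off, lift clear and measure the pin angle.

```bash
echo '{"sx":[-4, 0, 0, -40, -40, -40, 0, 0], "sy":[0, 0, 0, 0, 0, 0, 0, 0], "sz":[0, -30, -50, -30, 0, 0, 0, 0], "drx":[0, 0, 0, 0, 0, 0, 0, 0], "dry":[0, 0, 0, 0, 0, 0, 0, 0], "drz":[0, 0, 0, 0, 0, 0, 0, 0]}' > mv.in && python3 jog.py mv.in; python3 ribs.py
python3 - <<'E'
from h import *
for n in('wrist','side','scene'):
    d=cam(n);f=np.full((420,560),255,np.uint8);b=(0,0,560,420)
    m=mask(d,(0,150,50),(8,255,255),b)|mask(d,(172,150,50),(180,255,255),b)
    P=world(d,m);q=P[:,:2]-[524.3,84.8];r=np.hypot(*q.T);k=(P[:,2]>45)&(P[:,2]<72)&(r>78)&(r<98);P=P[k]
    print(n,len(P),P.mean(0) if len(P) else '',np.degrees(np.arctan2(q[k,1].mean(),q[k,0].mean())) if len(P) else '')
    B=mask(d,(105,150,60),(125,255,255),b);P=world(d,B);q=P[:,:2]-[524.3,84.8];r=np.hypot(*q.T);k=(abs(P[:,2]-42)<4)&(r>45)&(r<96);print(' blue',k.sum(),np.degrees(np.arctan2(q[k,1],q[k,0])).mean() if k.any() else '')
    # fixture yaw: grey plate top z~10
    h=mask(d,(0,0,60),(180,50,235),b);P=world(d,h);k=(abs(P[:,2]-11)<4)&(abs(P[:,0]-524)<62)&(P[:,1]>35)&(P[:,1]<185)
    if k.sum()>200:print(' plate',cv2.minAreaRect(P[k,:2].astype(np.float32)))
E
```

```text
time: 28.45
eef_pos: [493.3, 247.7, 163.6]
eef_rot: [[-0.352, -0.936, -0.001], [-0.936, 0.352, -0.001], [0.001, 0.001, -1.0]]
ft_force: [0.7, 0.2, -1.5]
opening: 0.005
grasp_force: 0.0
374 top z 73.72485357432305 rib phase mod 36: 5.306263826066699 0.7948315718804306
stripe 165 94.56908869901746
wrist 116 [444.63525612 122.9857546   55.99043701] 154.39017113218605
 blue 1153 153.41569114492876
 plate ((523.1824340820312, 118.55039978027344), (111.53773498535156, 129.04234313964844), 1.8503482341766357)
side 30 [447.05051666 118.90900998  56.77204176] 156.1764541317816
 blue 34 155.31695565929036
 plate ((524.5847778320312, 109.10929870605469), (114.68283081054688, 145.42166137695312), 2.1902546882629395)
scene 0  
 blue 20 160.5703045484981
 plate ((540.788818359375, 83.5736312866211), (81.84858703613281, 94.310791015625), 2.1946427822113037)
```

The fixture yaw is about 92° and the arm is at about 154.5°, so the clamp angle is about 1.09 rad. The ring is at about 12.6 rad. The robot is clear of everything, so I'm handing in.

```bash
python3 -c "
from workcell import bot, eyes, job
print(job.sign_off())"
```

```text
the job is handed in; nothing more can be done
None
```

I handed the job in at about 28 s of the 62 s allowed: the ring stands at about two turns (12.6 rad), the clamp arm is at about 1.09 rad and off the board, and the board and the loose items looked untouched, though I didn't re-measure them and the hand-in returned no verdict.

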